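# Load a front panel into its carrier and lock it with the clip rod

### The arm

A 6-joint arm with a two-finger parallel gripper is mounted at the origin on the work surface. World frame = base frame: x ahead of the robot, y to its left, z up, the work surface at z = 0. Lengths are in mm, angles in rad, forces in N, time in s.
With the tool pointing down it reaches from about 275 to 850 mm from the base axis. Payload 5.2 kg.
Tool frame: the origin (TCP) lies on the centre line of the jaws, within the pads' length; the fingertips stand 11 mm ahead of it and the grasp point (between the pads) lies 8 mm behind it; x points along the fingers, y is the direction in which the jaws open and shut, and the axes are right-handed (so a half turn about x gives the same grasp; the last joint's range is limited). The gripper opens to 85 mm and grips with 20 to 120 N. Pads are 22 mm wide; open, the fingers measure 114 mm over their backs; the gripper's body (76 mm by 85 mm) begins 54 mm behind the grasp point. The pads swing forward as they close: fully open they stand 13 mm farther back than shut.
Start: joints at [-1.523, 0.259, 1.535, -0, 1.348, -0.203], TCP at [136.519, -532.792, 242.31] pointing down, gripper open.
Joint ranges: [-3.14, 3.14], [-0.91, 2.08], [0.19, 2.58], [-1.22, 4.36], [0.22, 2.71], [-3.12, 3.12]. Speed limits (rad/s): [2.57, 2.57, 3.14, 3.14, 3.14, 3.14].

### API

Orientations are given as a unit quaternion [w, x, y, z].
In Python, from bench import env gives the robot as it stands.
- The arm moves only by the tool drive_tool, never from a script. Its argument "rows" is one flat list of numbers, 5 for each row, row after row: the finger opening in m, from 0 to 0.0854, then the shift along the tool's x, y, z in m, then the turn about the tool's x in rad. In form: [grip, dx, dy, dz, roll, grip, dx, dy, dz, roll, ...]. A call has 1 to 10 rows; each row shifts and turns the commanded pose from where the row before left it, along the tool's axes as they then stand; what a row does not reach is not made up. A row lasts 1/10 s, in which the tool goes at most 50 mm and 8.59 degrees, less where a joint would pass 70% of its speed; a pose out of reach is approached as far as the arm can. A call is refused whole if a number of a shift passes 0.05 or a number of a turn 0.15, either way. A call with a gripper value outside its range is refused whole. The fingers move at their own pace and stop on an object; the grip force is fixed at half the most. Time passes only in rows, so rows that do not move let the fingers close. It gives the time, the measured TCP pose, the force and the opening at its end, in the units of the state.
- env.sense(): the state, without advancing time (a new reading comes with each control period).
- env.camera(name): name is "scene" or "top"; returns a dict with "image" (480x640x3 uint8, blue, green, red), "vfov" (degrees; the focal length in pixels is half the picture's height over the tangent of half this angle, whatever the lens; pixels are square), "cx", "cy" (the principal point, pixels), "position" and "rotation" of the camera in the world. Camera axes: x right, y down, z forward; pixel columns grow to the right and rows downward; lengths in mm; the calibration is good to about 2 mm. A picture is of the moment at which its call begins. There is no depth.
- env.finish_job(): hands the job in, once; it reports no verdict.
The state is a dict: "time_s": time; "qpos": joint angles; "qd": joint speeds; "tau": joint torques, N m; "tcp_pos": TCP position; "ee_rot": TCP orientation; "wrist_force": force on the tool from outside, world axes, zero at the start; "ft_torque": the same for the moment, N m; "opening": opening from 0.0 (shut) to 1.0 (fully open).
Only numpy, scipy, OpenCV 4.12 (cv2) and the standard library are available. Lean on these libraries where they do the work, as an engineer would, in place of code of your own. Each camera call takes 0.05 s, during which the arm holds its last target. There are 200 camera calls.

### The job

Pick the bare aluminium front panel off the bench and set it down, not dropped, in the blue carrier so that it lies flat between the brass pins. Then lay the red rod across it, roughly centred, and push it down past the yellow spring jaws until it is fully home in both fork clips with the jaws closed over it. Leave the green spare panel, the meter and the screwdriver where they are.

Things in the scene. Friction and masses are not known exactly. Their poses are not given: they have to be found in the camera images.
- panel: Bare aluminium instrument front panel, a flat plate 100 x 56 x 6 mm with two round dark apertures, lying flat on the bench, about 90 g. Origin at the centre of the plate (3 mm above its underside); x along its 100 mm length, y across its 56 mm width, z through its thickness. Both faces and ends are alike. Pinch it across the 56 mm width.
- rod: Red rod with steel ends, a plain cylinder 190 mm long and 14 mm in diameter, about 120 g, lying on the bench. Origin at its middle, on its axis; x along the rod. Both ends are alike; it may be rolled about x by any angle.
- carrier: Blue carrier plate 200 x 90 x 15 mm bolted to the bench, with a nest of eight brass pins for the panel in its middle and an aluminium fork clip near each end, which together hold a rod along x, at y = 0, above the panel. Origin at the centre of its underside; x along its 200 mm length, y across, z up.
- nest (a point): Centre of the nest's floor, on the carrier's top, 15 mm above the bench; axes as the carrier. The nest is 106 x 62 mm, long in x, framed by pins 10 mm thick and 12 mm tall, upper 7 mm tapered, at x +-38, y +-36 and x +-58, y +-18 mm; the long sides are open for fingers from x -30 to +30. A loaded panel's centre is 3 mm above it.
- seat (a point): Where the middle of the rod's axis lies when fully home, midway between the clips: 32 mm above the bench, 11 mm above a loaded panel's top; axes as the carrier, rod along x. The clips stand at x +-74 mm, 16 mm wide along x, tops 58 mm above the bench, mouth about 24 mm wide: -y side a fixed wall, +y side a sprung yellow jaw. Both together take about 5 to 15 N of push.
- jaw0 (a joint): Angle of the yellow jaw of the clip at the carrier's -x end, rad: 0 closed, up to 0.6 swung outward (+y); a spring closes it. Hinged 12.5 mm to +y of the rod's line, 14 mm above the bench; its nose, 38 to 42 mm above the bench, leaves 11 mm for the 14 mm rod, which pushes it to about 0.15 in passing.
- jaw1 (a joint): The same for the jaw at the carrier's +x end.
- spare: Green plastic spare panel of the same shape, 100 x 56 x 6 mm, flat on the bench; origin at its centre. Not to be moved.
- meter: Yellow multimeter 75 x 150 x 34 mm lying on the bench; origin at the centre of its underside, length along y. Not to be moved.
- screwdriver: Screwdriver lying on the bench, handle to its -x end, about 200 mm long, 26 mm thick; origin under its middle. Not to be moved.
Mind the look-alikes: they are no part of the job. Of the things like the panel, leave any that is orange or pink; of the rest the smaller one is meant.

How it is judged:
By the outcome, as a careful person would: the job done as asked, in the order asked, and still so for the second after the job is handed in, with the robot touching nothing.
It also fails if it takes over 64 s, if anything falls off the work surface, if the arm or the gripper's body presses on something with over 40 N, if the wrist force passes 120 N, or if a joint passes its speed limit or range.

## Working session

There is one attempt and no reset: what is moved stays moved. The work goes in short steps, Python scripts to look and compute and a tool call to move; the robot and the scene stay as the last step left them, time stands still between calls to the robot, and variables do not carry over. Pictures are saved under pics/ and viewed, on a budget of 14 in all, crops included, one or two more only if the job needs it, and the job is handed in when it is done.

Besides the shell and the picture viewer there is one more tool, called after ">>>" as name(argument=value, ...) on one line, values as JSON. drive_tool: Moves the arm, as the interface text tells. Its arguments: {"type":"object","properties":{"rows":{"type":"array"}},"required":["rows"]}

```bash
ls; mkdir -p pics; python3 - <<'E'
from bench import env
import cv2
for n in("scene","top"):
    c=env.camera(n); cv2.imwrite(f"pics/{n}0.png",c["image"])
    print(n,c["image"].shape,c["vfov"],c["cx"],c["cy"],c["position"],c["rotation"],[k for k in c])
print(env.sense())
E
```

```text
pics
scene (480, 640, 3) 44.97255415792957 322.4000082493961 247.6103216318615 [1572.20793293 -144.74831492  763.98547453] [-0.36059914  0.68155996  0.55795223 -0.30681198] ['image', 'vfov', 'cx', 'cy', 'position', 'rotation']
top (480, 640, 3) 47.23144177344345 323.8364547609938 241.88029251925914 [ 421.62924718   41.37619234 1553.83799285] [-0.02622663  0.7157633  -0.69733091  0.02691953] ['image', 'vfov', 'cx', 'cy', 'position', 'rotation']
{'time_s': 0.1, 'qpos': array([-1.52281811e+00,  2.59251092e-01,  1.53600262e+00,  5.29592749e-06,
        1.34800511e+00, -2.02827692e-01]), 'qd': array([-0.00115534,  0.00063773, -0.00233388, -0.00019341, -0.00066234,
        0.00117824]), 'tau': array([ 9.72484231e-04, -4.46977186e+01, -2.91244733e+01, -3.51960152e-04,
        6.31654111e-03,  7.35373618e-06]), 'tcp_pos': array([ 136.48826951, -532.30895537,  241.55642648]), 'ee_rot': array([ 0.08785343,  0.70160131,  0.08902778, -0.70150654]), 'wrist_force': array([-0.32956835, -0.60684216, -0.3542356 ]), 'ft_torque': array([-0.03671945,  0.03445972,  0.04086467]), 'opening': 1.0024395802929562}
```

View pics/top0.png

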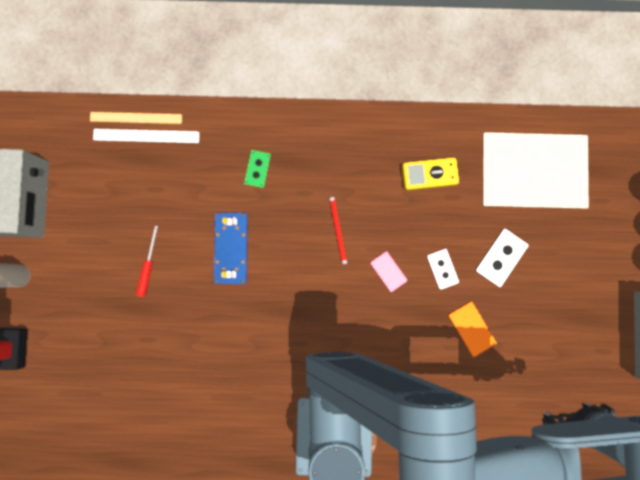

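View pics/scene0.png

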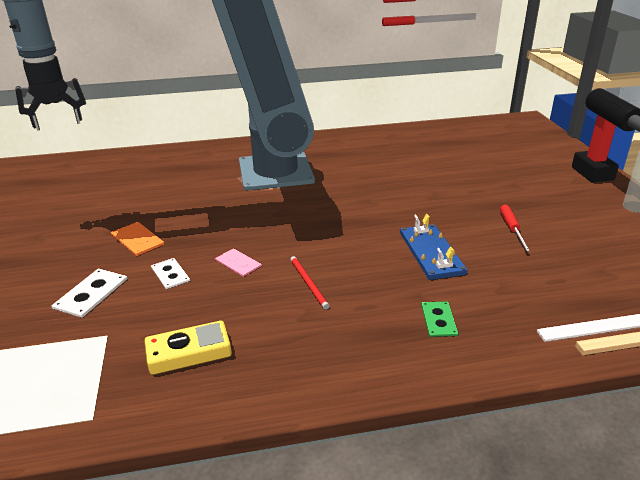

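```bash
cat > h.py <<'E'
import numpy as np, cv2
from scipy.spatial.transform import Rotation as R
def cam(c):
    f=240/np.tan(np.radians(c["vfov"]/2)); return f,R.from_quat(np.roll(c["rotation"],-1)).as_matrix()
def ray(c,px,z):
    f,M=cam(c); px=np.atleast_2d(px).astype(float)
    d=np.c_[(px[:,0]-c["cx"])/f,(px[:,1]-c["cy"])/f,np.ones(len(px))]@M.T
    p=np.array(c["position"]); return p+d*((z-p[2])/d[:,2])[:,None]
def proj(c,P):
    f,M=cam(c); q=(np.atleast_2d(P)-c["position"])@M; return q[:,:2]/q[:,2:]*f+[c["cx"],c["cy"]]
def rect(c,mask,z):
    """largest blob -> world-plane min-area rect: centre, long, short, angle of long axis; filled area in mm2"""
    cs,_=cv2.findContours(mask.astype(np.uint8),cv2.RETR_EXTERNAL,cv2.CHAIN_APPROX_NONE)
    k=max(cs,key=cv2.contourArea); w=ray(c,k[:,0,:],z)[:,:2]
    (cx,cy),(a,b),t=cv2.minAreaRect(w.astype(np.float32))
    if a<b:a,b,t=b,a,t+90
    fill=np.zeros(mask.shape,np.uint8); cv2.drawContours(fill,[k],-1,1,-1)
    v,u=np.nonzero(fill); W=ray(c,np.c_[u,v],z)[:,:2]; m=W.mean(0)
    e,V=np.linalg.eigh(np.cov((W-m).T)); ax=V[:,1]
    return dict(rc=np.round((cx,cy),1),size=np.round((a,b),1),rang=round((t+90)%180-90,1),c=np.round(m,1),ang=round((np.degrees(np.arctan2(ax[1],ax[0]))+90)%180-90,2),ext=np.round(np.sqrt(12*e[::-1]),1))
def roi(m,x0,y0,x1,y1):
    o=np.zeros_like(m); o[y0:y1,x0:x1]=m[y0:y1,x0:x1]; return o
E
python3 - <<'E'
from bench import env
from h import *
for n in("top","scene"):
    c=env.camera(n); im=c["image"]; h=cv2.cvtColor(im,cv2.COLOR_BGR2HSV); H,S,V=[h[...,i].astype(int) for i in range(3)]
    white=(S<70)&(V>140); blue=(H>95)&(H<125)&(S>120)
    red=((H<5)|(H>175))&(S>170)&(V>120)
    g=(H>50)&(H<80)&(S>120)
    if n=="top": R_=dict(small=(415,240,470,300),big=(475,225,530,290),rod=(320,190,360,272),car=(205,205,255,290),spare=(235,140,280,195))
    else: R_=dict(small=(145,252,195,294),big=(50,265,130,320),rod=(285,250,335,312),car=(395,210,470,282),spare=(415,295,465,340))
    for k,m,z in(("small",white,6),("big",white,6),("car",blue,15),("spare",g,6)):
        print(n,k,rect(c,roi(m,*R_[k]),z))
    rodm=roi(red|((S<90)&(V>120)),*R_["rod"]); print(n,"rod",rect(c,rodm,7))
    if n=="top":
        a=cv2.resize(im[235:295,370:530],None,fx=5,fy=5,interpolation=cv2.INTER_CUBIC)
    else:
        b=cv2.resize(im[205:285,390:550],None,fx=5,fy=5,interpolation=cv2.INTER_CUBIC)[:,:400]
    if n=="top": t=cv2.resize(im[205:265+25,200:280],None,fx=5,fy=5,interpolation=cv2.INTER_CUBIC)[:300*2]
cv2.imwrite("pics/crop1.png",np.vstack([a,np.hstack([b[:300],cv2.resize(t,(282,300)),np.zeros((300,118,3),np.uint8)])]))
E
```

```text
top small {'rc': array([ 471.3, -295.3]), 'size': array([106. ,  62.1]), 'rang': 21.8, 'c': array([ 471.3, -295.2]), 'ang': np.float64(21.33), 'ext': array([105.5,  61.8])}
top big {'rc': array([ 507.8, -462.3]), 'size': array([150.4,  87.4]), 'rang': -33.7, 'c': array([ 507.5, -462.1]), 'ang': np.float64(-33.56), 'ext': array([149.8,  86.9])}
top car {'rc': array([515.3, 303.2]), 'size': array([194.7,  87.3]), 'rang': 2.1, 'c': array([514.3, 303.6]), 'ang': np.float64(1.49), 'ext': array([193.8,  83.6])}
top spare {'rc': array([743.7, 237.5]), 'size': array([99.6, 56.8]), 'rang': -9.9, 'c': array([743.7, 237.4]), 'ang': np.float64(-9.77), 'ext': array([99.6, 56.2])}
top rod {'rc': array([573. ,   3.1]), 'size': array([166.1,  15. ]), 'rang': 12.6, 'c': array([573.2,   3. ]), 'ang': np.float64(12.4), 'ext': array([166.1,  15. ])}
scene small {'rc': array([ 470.5, -293.3]), 'size': array([106.6,  57.4]), 'rang': 21.3, 'c': array([ 472.1, -293.2]), 'ang': np.float64(21.07), 'ext': array([106.6,  57.5])}
scene big {'rc': array([ 504.8, -460.3]), 'size': array([150.,  88.]), 'rang': -33.5, 'c': array([ 508. , -461.7]), 'ang': np.float64(-32.75), 'ext': array([149.1,  87.6])}
scene car {'rc': array([519.8, 303.3]), 'size': array([214.4,  94.8]), 'rang': 1.1, 'c': array([530.4, 298.5]), 'ang': np.float64(1.32), 'ext': array([208.3,  97.2])}
scene spare {'rc': array([744.1, 238.8]), 'size': array([103.7,  56.4]), 'rang': -10.3, 'c': array([745.4, 238.4]), 'ang': np.float64(-9.9), 'ext': array([103.9,  56.3])}
scene rod {'rc': array([567. ,   4.9]), 'size': array([206.5,  16.2]), 'rang': 12.8, 'c': array([574.6,   6.7]), 'ang': np.float64(12.42), 'ext': array([200.5,  14.8])}
```

View pics/crop1.png

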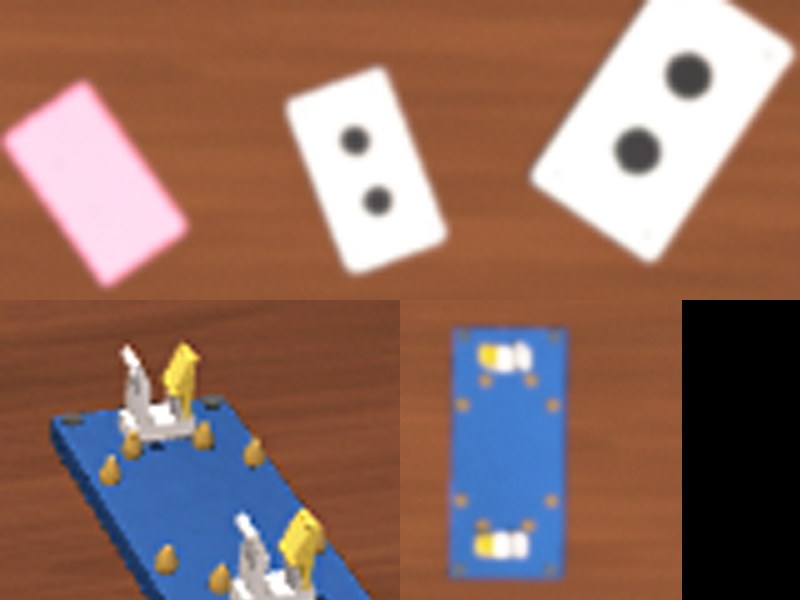

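The top crop shows four panel-like parts: silver with two apertures at (443,269), a larger one at (503,257), pink at (389,271) and orange at (472,329). Orange and pink are excluded, and of the two silver ones the (443,269) plate is the smaller (about 100 x 56, against 150 x 87), so that is the panel. The yellow jaws are on the world +y side, so carrier x ≈ world x.

```bash
cat >> h.py <<'E'
def go(s,xyz,yaw):
    """total tool-frame shift (before any roll) and roll to reach xyz with tool y along yaw deg (mod 180)"""
    M=R.from_quat(np.roll(s["ee_rot"],-1)).as_matrix(); d=M.T@(np.array(xyz)-s["tcp_pos"])/1000
    y0=np.degrees(np.arctan2(M[1,1],M[0,1])); e=(yaw-y0+90)%180-90
    print("t",s["time_s"],"tcp",s["tcp_pos"].round(1),"yaw_y %.1f"%y0,"down",M[:,0].round(3),"shift",d.round(4),"roll %.3f"%-np.radians(e),"q6 %.2f"%s["qpos"][5],"F",s["wrist_force"].round(1),"op %.3f"%s["opening"])
E
python3 - <<'E'
from bench import env
from h import *
C={}
for n,b in(("top",(205,205,255,290)),("scene",(395,205,475,285))):
    c=env.camera(n); h=cv2.cvtColor(c["image"],cv2.COLOR_BGR2HSV); H,S,V=[h[...,i].astype(int) for i in range(3)]
    # brass orange hue; list blobs
    m=roi((H>=5)&(H<=22)&(S>80)&(V>100),*b); 
    bl=(H>90)&(H<130)&(S>90); hull=np.zeros_like(bl,np.uint8)
    cs,_=cv2.findContours(roi(bl,*b).astype(np.uint8),cv2.RETR_EXTERNAL,cv2.CHAIN_APPROX_NONE); k=cv2.convexHull(max(cs,key=cv2.contourArea))
    cv2.drawContours(hull,[k],-1,1,-1); hull=cv2.erode(hull,np.ones((3,3))); 
    N,_,st,ce=cv2.connectedComponentsWithStats((m&(hull>0)).astype(np.uint8))
    print(n,[(ce[i].round(1).tolist(),int(st[i,4])) for i in range(1,N) if st[i,4]>2])
    w=ray(c,k[:,0,:],15)[:,:2].astype(np.float32); print("hull rect",cv2.minAreaRect(w))
    if 1:
        y0,y1,x0,x1=(190,270,325,355) if n=="top" else (250,315,285,335)
        r=roi((((H<8)|(H>172))&(S>170)&(V>110)),x0,y0,x1,y1); v,u=np.nonzero(r)
        p=np.c_[u,v].astype(float); W=ray(c,p,7)[:,:2]; mm=W.mean(0); ax=np.linalg.svd(W-mm,full_matrices=False)[2][0]; t=(W-mm)@ax
        print("rod red",mm.round(1),np.degrees(np.arctan2(ax[1],ax[0])).round(2),t.min().round(1),t.max().round(1), "mid",(mm+ax*(t.min()+t.max())/2).round(1))
go(env.sense(),(471.5,-294.5,120),111.2)
E
```

```text
top [([223.3, 270.3], 7)]
hull rect ((513.931640625, 303.4952697753906), (197.18763732910156, 89.13875579833984), 1.2483946084976196)
rod red [573.4   3. ] -167.5 -83.3 83.3 mid [573.3   3. ]
scene [([426.8, 226.8], 4), ([415.9, 233.7], 15), ([430.2, 232.2], 15), ([439.8, 235.7], 10), ([411.6, 238.9], 16), ([451.8, 254.3], 12), ([422.6, 256.7], 18), ([449.9, 259.3], 12), ([433.6, 260.7], 18)]
hull rect ((520.2469482421875, 303.4697570800781), (215.2469024658203, 95.21105194091797), 1.1095975637435913)
rod red [567.8   5.4] 12.27 -91.7 85.4 mid [564.7   4.7]
t 0.3 tcp [ 136.5 -532.6  242. ] yaw_y -75.6 down [-0.     0.001 -1.   ] shift [ 0.1222 -0.1475 -0.3836] roll -0.119 q6 -0.20 F [ 0.4 -0.7  0.1] op 1.004
```

```bash
python3 - <<'E'
from bench import env
from h import *
from scipy.ndimage import center_of_mass,label
th=np.radians(1.3); Rz=np.array([[np.cos(th),-np.sin(th)],[np.sin(th),np.cos(th)]])
P=np.array([(x,y) for a,b in((38,36),(58,18)) for x in(-a,a) for y in(-b,b)])
W=np.c_[P@Rz.T+[514.5,303.5],np.full(8,20.)]
for n in("top","scene"):
    c=env.camera(n); im=c["image"].astype(float); 
    w=np.clip(im[...,2]-im[...,0],0,None)  # red minus blue: brass vs blue plate
    pr=proj(c,W)
    for q,X in zip(pr,W):
        u0,v0=np.round(q).astype(int); win=w[v0-4:v0+5,u0-4:u0+5]; win=np.where(win>25,win,0)
        if win.sum()==0: print(n,q.round(1),"none");continue
        v,u=center_of_mass(win); r=ray(c,(u0-4+u,v0-4+v),20)[0]-X
        print(n,q.round(1),(u0-4+u).round(1),(v0-4+v).round(1),"res",r[:2].round(1),int((win>0).sum()))
E
```

```text
top [242.7 261.1] 244.6 262.2 res [-2.9 -5.4] 9
top [216.9 261. ] 214.8 261.8 res [-2.3  5.7] 10
top [243.1 234. ] 242.6 234.4 res [-1.1  1.2] 4
top [217.4 233.9] 213.9 234.1 res [-0.6  9.7] 14
top [236.1 268.3] 235.6 268.5 res [-0.7  1.5] 4
top [223.2 268.2] 223.6 270.8 res [-7.3 -1.3] 18
top [236.8 226.9] 236.6 227.4 res [-1.3  0.5] 4
top [223.9 226.9] 224.7 224.8 res [ 6.  -1.9] 8
scene [410.7 239.9] 411.7 238.8 res [-3.8  3.6] 17
scene [439.4 236. ] 440.9 234.7 res [-5.   5.5] 25
scene [422.  257.6] 422.6 256.6 res [-3.4  2.7] 18
scene [452.  253.4] 451.0 252.5 res [-4.  -0.9] 67
scene [415.  234.5] 414.4 235.1 res [ 2.  -2.1] 26
scene [429.2 232.6] 430.1 231.9 res [-2.8  3. ] 18
scene [432.8 261.4] 433.6 260.6 res [-2.8  2.9] 20
scene [448.  259.3] 449.6 257.2 res [-7.2  6.7] 31
```

>>> drive_tool(rows=[0.072,0,-0.015,-0.039,0,0.072,0.012,-0.015,-0.039,0,0.072,0.012,-0.015,-0.039,0,0.072,0.012,-0.015,-0.039,0,0.072,0.012,-0.015,-0.039,0,0.072,0.012,-0.015,-0.039,0,0.072,0.012,-0.015,-0.039,0,0.072,0.012,-0.015,-0.039,0,0.072,0.012,-0.015,-0.039,0,0.072,0.012,-0.013,-0.033,0])

```text
time_s: 1.4
tcp_pos: [473.5, -292.7, 134.0]
ee_rot: [0.089, 0.702, 0.089, -0.701]
wrist_force: [0.5, 0.1, 0.8]
opening: 0.841
```

>>> drive_tool(rows=[0.072,0.01,0,0,-0.06,0.072,0.01,0,0,-0.06,0.072,0,0,0,0,0.072,0,0,0,0])

```text
time_s: 1.8
tcp_pos: [471.7, -294.2, 114.4]
ee_rot: [-0.13, -0.695, -0.13, 0.695]
wrist_force: [-0.9, 0.3, 1.3]
opening: 0.843
```

```bash
python3 - <<'E'
from bench import env
from h import *
go(env.sense(),(471.5,-294.5,50),111.2)
E
```

```text
t 1.8 tcp [ 471.7 -294.2  114.4] yaw_y -68.9 down [-0.  0. -1.] shift [0.0644 0.0002 0.0003] roll -0.001 q6 0.44 F [-0.9  0.3  1.3] op 0.843
```

>>> drive_tool(rows=[0.072,0.03,0,0,0,0.072,0.03,0,0,0,0.072,0.02,0,0,0,0.072,0.012,0,0,0,0.072,0.006,0,0,0,0.072,0.003,0,0,0,0.072,0,0,0,0,0.072,0,0,0,0])

```text
time_s: 2.6
tcp_pos: [472.3, -294.7, 14.3]
ee_rot: [0.131, 0.695, 0.13, -0.695]
wrist_force: [0.4, 0.6, 0.0]
opening: 0.844
```

```bash
python3 - <<'E'
from bench import env
from h import *
go(env.sense(),(471.5,-294.5,10),111.2)
c=env.camera("scene"); a=cv2.resize(c["image"][200:320,100:260],None,fx=5,fy=5,interpolation=cv2.INTER_CUBIC)
cv2.imwrite("pics/near1.png",a)
E
```

```text
t 2.6 tcp [ 472.3 -294.7   14.3] yaw_y -68.8 down [ 0.001 -0.001 -1.   ] shift [ 0.0043 -0.0004  0.0007] roll 0.001 q6 0.44 F [0.4 0.6 0. ] op 0.844
```

View pics/near1.png

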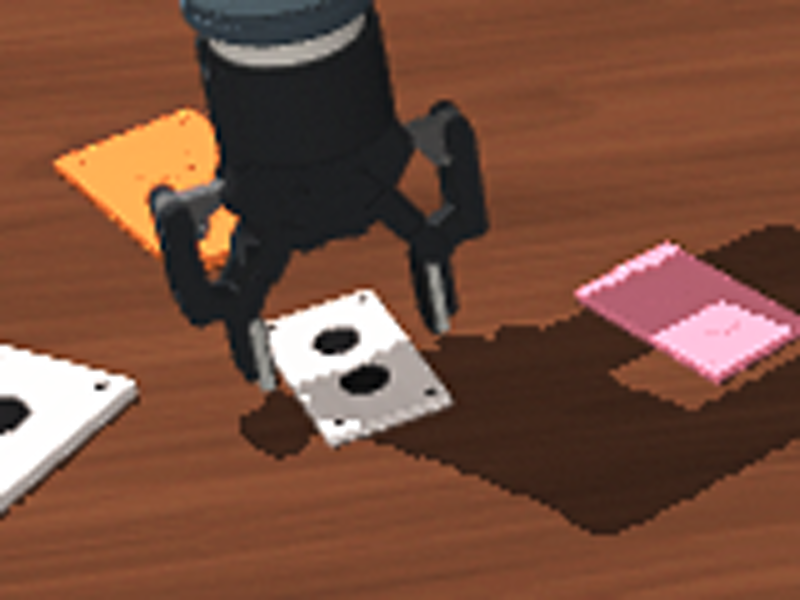

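The gripper straddles the panel at its middle: fingertips at crop (265,385) and (440,330), just above the bench, well clear of the pink and orange plates. I'll go a little lower and close.

>>> drive_tool(rows=[0.072,0.002,0,0,0,0.072,0.001,0,0,0,0.072,0.001,0,0,0,0.072,0,0,0,0])

```text
time_s: 3.05
tcp_pos: [471.7, -294.0, 9.1]
ee_rot: [-0.13, -0.695, -0.13, 0.695]
wrist_force: [-0.1, -1.0, -0.2]
opening: 0.845
```

>>> drive_tool(rows=[0.05,0,0,0,0,0.05,0,0,0,0,0.05,0,0,0,0,0.05,0,0,0,0,0.05,0,0,0,0,0.05,0,0,0,0])

```text
time_s: 3.65
tcp_pos: [471.8, -294.2, 10.0]
ee_rot: [0.13, 0.695, 0.13, -0.695]
wrist_force: [-1.6, 0.8, 5.6]
opening: 0.624
```

>>> drive_tool(rows=[0.045,0,0,0,0,0.045,-0.002,0,0,0,0.045,-0.005,0,0,0,0.045,-0.01,0,0,0,0.045,-0.015,0,0,0,0.045,-0.02,0,0,0,0.045,-0.02,0,0,0,0.045,0,0,0,0])

```text
time_s: 4.45
tcp_pos: [473.5, -295.6, 84.6]
ee_rot: [0.132, 0.696, 0.129, -0.694]
wrist_force: [0.7, 0.3, -1.1]
opening: 0.621
```

```bash
python3 - <<'E'
from bench import env
from h import *
go(env.sense(),(513.4,304.9,120),91.3)
c=env.camera("scene"); a=cv2.resize(c["image"][160:280,100:260],None,fx=5,fy=5,interpolation=cv2.INTER_CUBIC)
cv2.imwrite("pics/near2.png",a)
E
```

```text
t 4.45 tcp [ 473.5 -295.6   84.6] yaw_y -68.7 down [ 0.005 -0.004 -1.   ] shift [-0.0378 -0.545  -0.255 ] roll 0.348 q6 0.44 F [ 0.7  0.3 -1.1] op 0.621
```

View pics/near2.png

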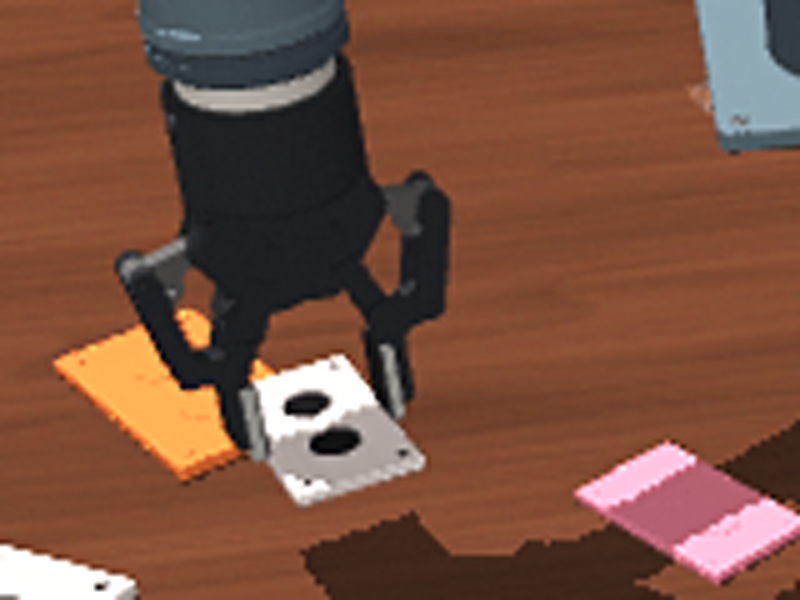

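The panel is held level at mid-length (crop 340,430), clear of the bench. Now I'll turn it and carry it to the carrier.

>>> drive_tool(rows=[0.045,-0.012,0,0,0.11,0.045,-0.012,0,0,0.11,0.045,-0.012,0,0,0.11,0.045,0,-0.015,-0.002,0.018,0.045,0,-0.03,-0.003,0,0.045,0,-0.035,-0.003,0,0.045,0,-0.035,-0.003,0,0.045,0,-0.035,-0.003,0,0.045,0,-0.035,-0.003,0,0.045,0,-0.035,-0.003,0])

```text
time_s: 5.5
tcp_pos: [485.7, -72.1, 116.3]
ee_rot: [-0.008, -0.706, -0.008, 0.708]
wrist_force: [1.1, 0.9, -1.6]
opening: 0.627
```

>>> drive_tool(rows=[0.045,0,-0.035,-0.004,0,0.045,0,-0.035,-0.003,0,0.045,0,-0.035,-0.003,0,0.045,0,-0.035,-0.003,0,0.045,0,-0.035,-0.003,0,0.045,0,-0.035,-0.003,0,0.045,0,-0.035,-0.003,0,0.045,0,-0.03,-0.003,0,0.045,0,-0.02,-0.003,0,0.045,0,0,0,0])

```text
time_s: 6.5
tcp_pos: [507.1, 224.2, 116.2]
ee_rot: [-0.009, -0.707, -0.009, 0.708]
wrist_force: [-0.7, 0.1, -0.8]
opening: 0.622
```

```bash
python3 - <<'E'
from bench import env
from h import *
go(env.sense(),(513.4,304.9,60),91.3)
E
```

```text
t 6.5 tcp [507.1 224.2 116.2] yaw_y -88.5 down [-0.001  0.    -1.   ] shift [ 0.0562 -0.0805 -0.0085] roll 0.003 q6 1.76 F [-0.7  0.1 -0.8] op 0.622
```

>>> drive_tool(rows=[0.045,0,-0.03,-0.003,0,0.045,0,-0.03,-0.003,0,0.045,0,-0.02,-0.0025,0,0.045,0.02,0,0,0,0.045,0.02,0,0,0,0.045,0.015,0,0,0,0.045,0,0,0,0])

```text
time_s: 7.2
tcp_pos: [512.2, 300.3, 59.1]
ee_rot: [-0.009, -0.705, -0.007, 0.709]
wrist_force: [-0.4, 0.3, -2.0]
opening: 0.621
```

```bash
python3 - <<'E'
from bench import env
from h import *
s=env.sense(); go(s,(513.4,304.9,27),91.3)
a=env.camera("scene"); b=env.camera("top")
A=cv2.resize(a["image"][180:300,370:490],(500,500),interpolation=cv2.INTER_CUBIC)
B=cv2.resize(b["image"][200:300,190:260],(300,429),interpolation=cv2.INTER_CUBIC)
B=np.vstack([B,np.zeros((71,300,3),np.uint8)])
cv2.imwrite("pics/near3.png",np.hstack([A,B]))
cv2.imwrite("pics/s3.png",a["image"]); cv2.imwrite("pics/t3.png",b["image"])
# panel white mask centre in scene, at panel top height
z=s["tcp_pos"][2]-4
for n,c,box in(("scene",a,(380,180,490,300)),):
    h=cv2.cvtColor(c["image"],cv2.COLOR_BGR2HSV); m=(h[...,1]<60)&(h[...,2]>120)
    print(n,z,rect(c,roi(m,*box),z))
E
```

```text
t 7.2 tcp [512.2 300.3  59.1] yaw_y -88.7 down [-0.006 -0.003 -1.   ] shift [ 0.0321 -0.0046 -0.0015] roll -0.000 q6 1.89 F [-0.4  0.3 -2. ] op 0.621
scene 55.138852625714975 {'rc': array([512.3, 299.6]), 'size': array([106.4,  60.9]), 'rang': 1.2, 'c': array([518.7, 303.2]), 'ang': np.float64(-7.85), 'ext': array([101. ,  53.9])}
```

View pics/near3.png

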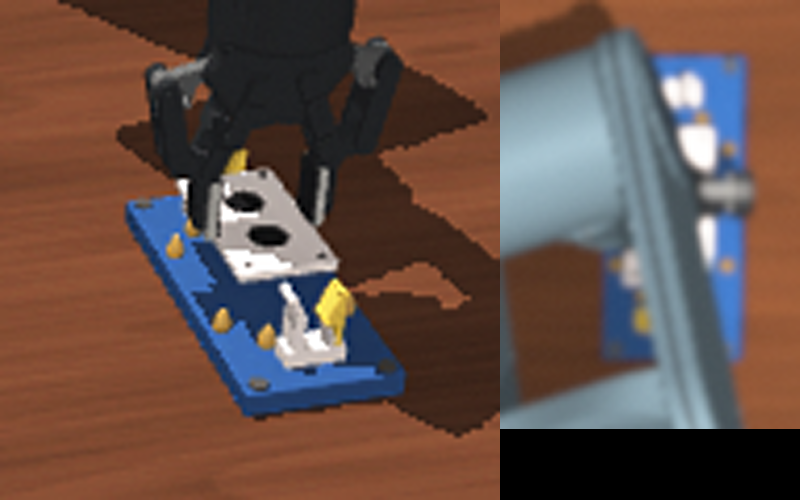

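The panel is level over the nest and aligned, about 4 mm short in +y. In the crop it sits at (270,225), with the near clip at (315,330). I'll correct that and then descend slowly.

>>> drive_tool(rows=[0.045,0,-0.0045,-0.0015,0,0.045,0.008,0,0,0,0.045,0.008,0,0,0,0.045,0.003,0,0,0,0.045,0,0,0,0,0.045,0,0,0,0])

```text
time_s: 7.9
tcp_pos: [515.7, 306.6, 43.2]
ee_rot: [-0.008, -0.707, -0.008, 0.707]
wrist_force: [-0.2, 1.1, 0.1]
opening: 0.626
```

```bash
python3 - <<'E'
from bench import env
from h import *
s=env.sense(); go(s,(513.4,305.1,25),91.3)
E
```

```text
t 7.9 tcp [515.7 306.6  43.2] yaw_y -88.7 down [-0. -0. -1.] shift [0.0182 0.0014 0.0024] roll 0.000 q6 1.90 F [-0.2  1.1  0.1] op 0.626
```

>>> drive_tool(rows=[0.045,0,0.0015,0.0025,0,0.045,0.004,0,0,0,0.045,0,0,0,0,0.045,0,0,0,0])

```text
time_s: 8.3
tcp_pos: [513.3, 305.0, 39.3]
ee_rot: [-0.008, -0.707, -0.008, 0.707]
wrist_force: [-0.7, -0.0, -0.7]
opening: 0.623
```

>>> drive_tool(rows=[0.045,0,0,0,0])

```text
time_s: 8.4
tcp_pos: [513.4, 305.0, 39.4]
ee_rot: [0.008, 0.707, 0.008, -0.707]
wrist_force: [0.2, -0.5, -0.5]
opening: 0.625
```

```bash
python3 - <<'E'
from bench import env
from h import *
s=env.sense(); go(s,(513.4,305.1,25),91.3)
E
```

```text
t 8.4 tcp [513.4 305.   39.4] yaw_y -88.7 down [ 0.  0. -1.] shift [ 0.0144 -0.0001  0.    ] roll 0.000 q6 1.90 F [ 0.2 -0.5 -0.5] op 0.625
```

Settled on target. Lowering with force checks.

>>> drive_tool(rows=[0.045,0.003,0,0,0,0.045,0.003,0,0,0,0.045,0.002,0,0,0,0.045,0.002,0,0,0,0.045,0,0,0,0,0.045,0,0,0,0])

```text
time_s: 9.0
tcp_pos: [513.3, 305.0, 29.2]
ee_rot: [-0.008, -0.707, -0.008, 0.707]
wrist_force: [-0.2, 0.5, -1.8]
opening: 0.627
```

>>> drive_tool(rows=[0.045,0.001,0,0,0,0.045,0.001,0,0,0,0.045,0.001,0,0,0,0.045,0.001,0,0,0,0.045,0,0,0,0])

```text
time_s: 9.5
tcp_pos: [513.3, 305.0, 25.2]
ee_rot: [-0.008, -0.707, -0.008, 0.707]
wrist_force: [-1.0, 0.2, -0.5]
opening: 0.62
```

```bash
python3 - <<'E'
from bench import env
from h import *
s=env.sense(); go(s,(513.4,305.1,25),91.3)
a=env.camera("scene")
cv2.imwrite("pics/near4.png",cv2.resize(a["image"][180:300,370:490],(600,600),interpolation=cv2.INTER_CUBIC))
E
```

```text
t 9.5 tcp [513.3 305.   25.2] yaw_y -88.7 down [-0. -0. -1.] shift [ 0.0002 -0.0001 -0.0001] roll 0.000 q6 1.90 F [-1.   0.2 -0.5] op 0.620
```

View pics/near4.png

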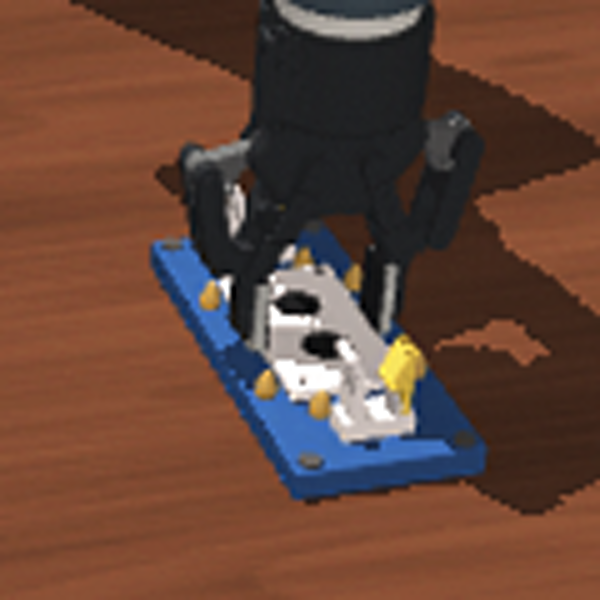

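The panel lies between the pins (crop 325,330), with no contact force yet. I'll creep down to contact.

>>> drive_tool(rows=[0.045,0.0005,0,0,0,0.045,0.0005,0,0,0,0.045,0,0,0,0])

```text
time_s: 9.85
tcp_pos: [513.4, 305.0, 25.0]
ee_rot: [0.008, 0.707, 0.008, -0.707]
wrist_force: [-1.6, -0.5, 5.0]
opening: 0.625
```

>>> drive_tool(rows=[0.045,0.0003,0,0,0,0.045,0,0,0,0,0.045,0,0,0,0])

```text
time_s: 10.15
tcp_pos: [513.4, 305.0, 25.0]
ee_rot: [0.008, 0.707, 0.008, -0.707]
wrist_force: [-1.7, -2.1, 7.0]
opening: 0.62
```

Contact came at exactly the expected height, so I'll release and lift straight up.

>>> drive_tool(rows=[0.058,0,0,0,0,0.062,0,0,0,0,0.07,0,0,0,0,0.07,0,0,0,0,0.07,-0.005,0,0,0,0.07,-0.015,0,0,0,0.07,-0.03,0,0,0,0.07,-0.04,0,0,0,0.07,0,0.04,0,0,0.07,0,0.04,0,0])

```text
time_s: 11.15
tcp_pos: [516.2, 225.3, 116.2]
ee_rot: [0.009, 0.709, 0.009, -0.705]
wrist_force: [-0.1, -1.1, -0.4]
opening: 0.821
```

>>> drive_tool(rows=[0.07,0,0.04,0,0,0.07,0,0.04,0,0,0.07,0,0.04,0,0,0.07,0,0.04,0,0,0.06,0,0.03,-0.02,0,0.06,0,0.02,-0.02,0,0.05,0,0.01,-0.02,0,0.05,0,0,0,0])

```text
time_s: 11.95
tcp_pos: [582.8, 4.3, 114.5]
ee_rot: [0.008, 0.708, 0.007, -0.706]
wrist_force: [-0.4, 0.7, 0.7]
opening: 0.59
```

```bash
python3 - <<'E'
from bench import env
from h import *
s=env.sense(); go(s,(573.5,4.2,60),102.4)
a=env.camera("scene"); b=env.camera("top")
A=cv2.resize(a["image"][200:290,385:485],(500,450),interpolation=cv2.INTER_CUBIC)
B=cv2.resize(b["image"][205:295,200:260],(300,450),interpolation=cv2.INTER_CUBIC)
cv2.imwrite("pics/near5.png",np.hstack([A,B]))
for n,c,box in(("top",b,(215,235,250,263)),):
    h=cv2.cvtColor(c["image"],cv2.COLOR_BGR2HSV); m=(h[...,1]<60)&(h[...,2]>120)
    print(n,rect(c,roi(m,*box),21))
E
```

```text
t 11.95 tcp [582.8   4.3 114.5] yaw_y -88.8 down [ 0.003 -0.001 -1.   ] shift [ 0.0545 -0.0001  0.0095] roll -0.196 q6 1.37 F [-0.4  0.7  0.7] op 0.590
top {'rc': array([511.7, 304.7]), 'size': array([82. , 75.7]), 'rang': -88.5, 'c': array([511.4, 304.7]), 'ang': np.float64(3.46), 'ext': array([80.6, 65. ])}
```

View pics/near5.png

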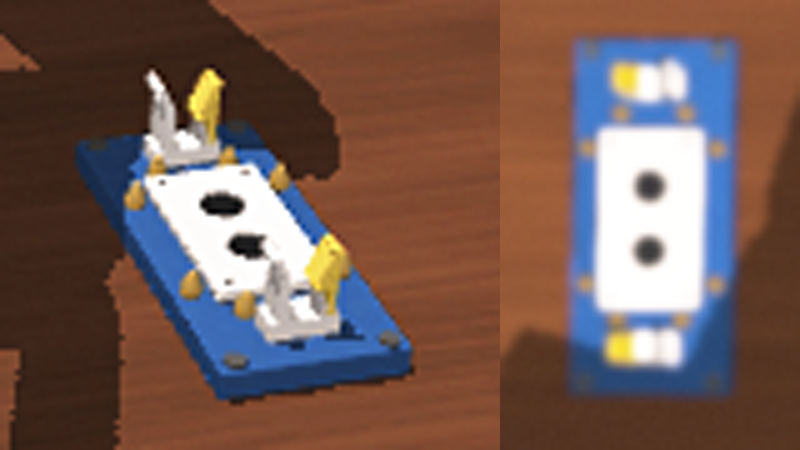

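The panel lies flat between all eight pins (top-crop centre (650,218)) with the jaws still closed. Next, the rod.

>>> drive_tool(rows=[0.05,0.01,0,0.0095,0,0.05,0.015,0,0,-0.1,0.05,0.015,0,0,-0.096,0.05,0.01,0,0,0,0.05,0,0,0,0,0.05,0,0,0,0])

```text
time_s: 12.65
tcp_pos: [570.4, 6.7, 64.3]
ee_rot: [-0.077, -0.703, -0.077, 0.703]
wrist_force: [-0.5, 0.1, 0.2]
opening: 0.586
```

```bash
python3 - <<'E'
from bench import env
from h import *
s=env.sense(); go(s,(573.5,4.2,13),102.4)
a=env.camera("scene")
cv2.imwrite("pics/near6.png",cv2.resize(a["image"][190:320,240:370],(600,600),interpolation=cv2.INTER_CUBIC))
E
```

```text
t 12.65 tcp [570.4   6.7  64.3] yaw_y -77.5 down [-0.  0. -1.] shift [ 0.0513  0.0031 -0.0025] roll 0.001 q6 1.17 F [-0.5  0.1  0.2] op 0.586
```

View pics/near6.png

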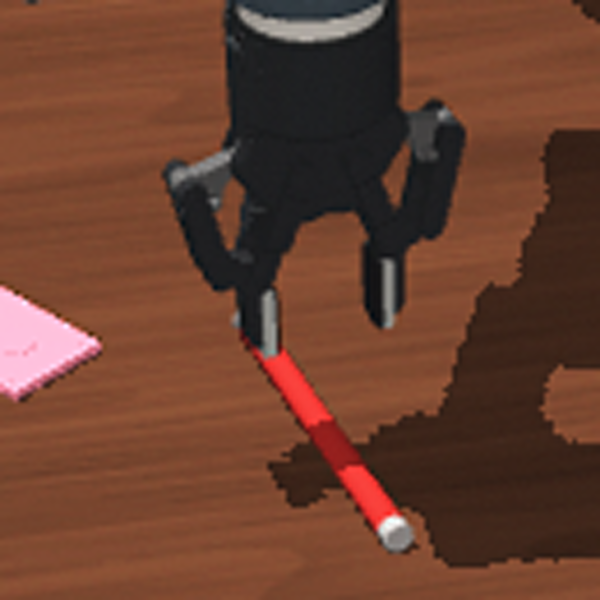

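The gripper is over the rod, with the far end at crop (237,318) and the near end at (397,535). I'll descend and grip.

>>> drive_tool(rows=[0.05,0.01,0.003,-0.0025,0,0.05,0.015,0,0,0,0.05,0.014,0,0,0,0.05,0.008,0,0,0,0.05,0.003,0,0,0,0.05,0.001,0,0,0,0.05,0,0,0,0,0.05,0,0,0,0])

```text
time_s: 13.5
tcp_pos: [574.2, 3.8, 13.5]
ee_rot: [0.077, 0.703, 0.077, -0.703]
wrist_force: [0.1, 0.4, -0.4]
opening: 0.59
```

>>> drive_tool(rows=[0.03,0,0,0,0,0.02,0,0,0,0,0.005,0,0,0,0,0.005,0,0,0,0,0.005,0,0,0,0,0.005,0,0,0,0,0.005,0,0,0,0])

```text
time_s: 14.2
tcp_pos: [574.0, 3.9, 13.5]
ee_rot: [0.077, 0.703, 0.077, -0.703]
wrist_force: [-1.4, 0.1, 5.2]
opening: 0.132
```

>>> drive_tool(rows=[0.005,-0.003,0,0,0,0.005,-0.01,0,0,0,0.005,-0.02,0,0,0,0.005,-0.025,0,0,0,0.005,-0.025,0,0,0,0.005,-0.015,0,0,0.1,0.005,0,0,0,0.096,0.005,0,0,0,0,0.005,0,0,0,0])

```text
time_s: 15.1
tcp_pos: [573.5, 3.9, 111.0]
ee_rot: [-0.009, -0.707, -0.009, 0.707]
wrist_force: [-0.2, 0.6, -1.5]
opening: 0.132
```

```bash
cat >> h.py <<'E'
def rodends(c,box,z):
    """red rod: world-plane fit of red part at height z: mid, angle, half length"""
    h=cv2.cvtColor(c["image"],cv2.COLOR_BGR2HSV); m=((h[...,0]<6)|(h[...,0]>174))&(h[...,1]>170)&(h[...,2]>90)
    v,u=np.nonzero(roi(m,*box)); W=ray(c,np.c_[u,v],z)[:,:2]; k=W.mean(0)
    ax=np.linalg.svd(W-k,full_matrices=False)[2][0]; t=(W-k)@ax
    return (k+ax*(t.min()+t.max())/2).round(1),(np.degrees(np.arctan2(ax[1],ax[0]))+90)%180-90,(t.max()-t.min())/2
E
python3 - <<'E'
from bench import env
from h import *
s=env.sense(); go(s,(513.4,305.0,110),91.3)
a=env.camera("scene"); print(rodends(a,(200,150,400,330),s["tcp_pos"][2]-6.5))
cv2.imwrite("pics/near7.png",cv2.resize(a["image"][150:310,230:390],(600,600),interpolation=cv2.INTER_CUBIC))
E
```

```text
t 15.1 tcp [573.5   3.9 111. ] yaw_y -88.5 down [-0.  0. -1.] shift [ 0.0011 -0.3025  0.0524] roll 0.003 q6 1.36 F [-0.2  0.6 -1.5] op 0.132
(array([575.6,   8.1]), np.float64(-1.4918021105836061), np.float64(72.49609655575648))
```

View pics/near7.png

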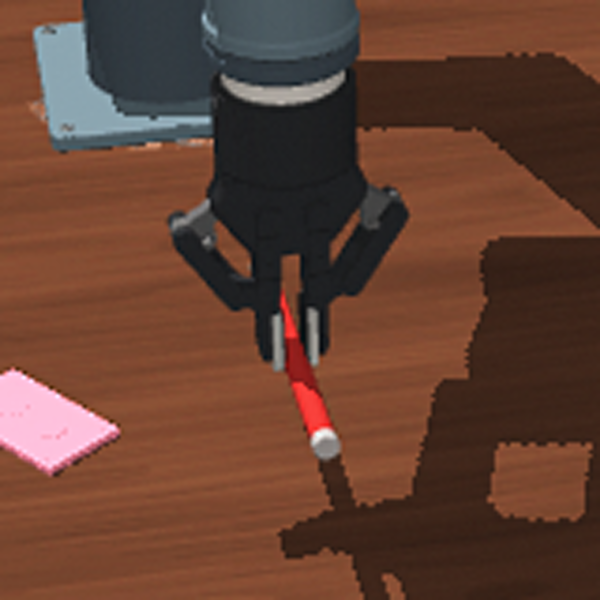

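```bash
python3 - <<'E'
from bench import env
from h import *
a=env.camera("scene")
print(ray(a,(316.7,268.1),104.5), "expected px for level centred end",proj(a,(668.5,6.0,104.5)))
h=cv2.cvtColor(a["image"],cv2.COLOR_BGR2HSV); m=roi((h[...,1]<60)&(h[...,2]>110),308,260,325,276); v,u=np.nonzero(m); print(u.mean(),v.mean(),len(u))
E
```

```text
[[660.23358894   8.91159148 104.5       ]] expected px for level centred end [[315.99761116 270.69833722]]
316.4418604651163 267.93023255813955 43
```

>>> drive_tool(rows=[0.005,0,-0.02,0.004,0,0.005,0,-0.035,0.006,0,0.005,0,-0.035,0.006,0,0.005,0,-0.035,0.006,0,0.005,0,-0.035,0.006,0,0.005,0,-0.035,0.006,0,0.005,0,-0.035,0.006,0,0.005,0,-0.035,0.006,0,0.005,0,-0.025,0.005,0,0.005,0,-0.0125,0.0015,0])

```text
time_s: 16.2
tcp_pos: [513.2, 307.1, 110.5]
ee_rot: [-0.009, -0.707, -0.009, 0.707]
wrist_force: [1.0, 0.5, -0.8]
opening: 0.137
```

>>> drive_tool(rows=[0.005,0,0,0,0,0.005,0,0,0,0,0.005,0,0,0,0])

```text
time_s: 16.5
tcp_pos: [514.8, 303.7, 110.9]
ee_rot: [-0.008, -0.707, -0.007, 0.707]
wrist_force: [1.1, 0.0, -1.1]
opening: 0.133
```

```bash
python3 - <<'E'
from bench import env
from h import *
s=env.sense(); go(s,(513.4,305.0,75),91.3)
E
```

```text
t 16.5 tcp [514.8 303.7 110.9] yaw_y -88.8 down [-0.    -0.001 -1.   ] shift [ 0.0359 -0.0013  0.0014] roll -0.001 q6 1.90 F [ 1.1  0.  -1.1] op 0.133
```

>>> drive_tool(rows=[0.005,0,-0.0013,0.0014,0,0.005,0.012,0,0,0,0.005,0.014,0,0,0,0.005,0.008,0,0,0,0.005,0,0,0,0,0.005,0,0,0,0,0.005,0,0,0,0])

```text
time_s: 17.2
tcp_pos: [513.3, 306.5, 77.3]
ee_rot: [0.008, 0.707, 0.008, -0.707]
wrist_force: [0.1, -1.1, -2.0]
opening: 0.135
```

```bash
python3 - <<'E'
from bench import env
from h import *
s=env.sense(); go(s,(513.4,305.0,70),91.3)
a=env.camera("scene")
cv2.imwrite("pics/near8.png",cv2.resize(a["image"][175:295,375:495],(600,600),interpolation=cv2.INTER_CUBIC))
E
```

```text
t 17.2 tcp [513.3 306.5  77.3] yaw_y -88.7 down [ 0.001  0.    -1.   ] shift [ 0.0073  0.0015 -0.0001] roll 0.000 q6 1.90 F [ 0.1 -1.1 -2. ] op 0.135
```

View pics/near8.png

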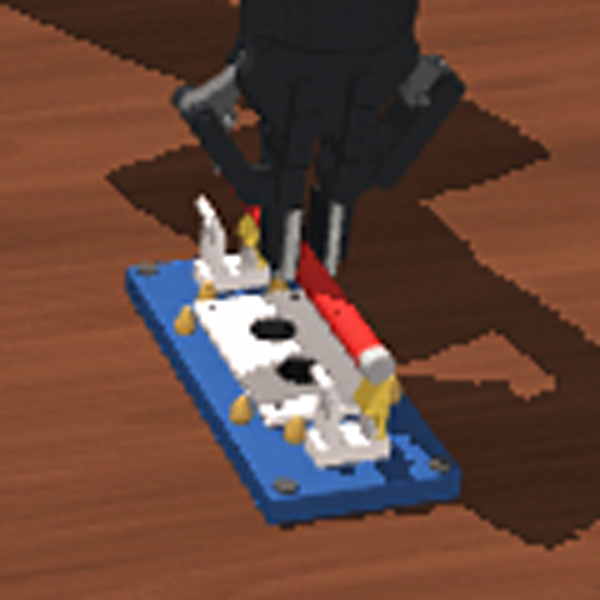

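```bash
python3 - <<'E'
from bench import env
from h import *
a=env.camera("scene"); s=env.sense()
th=np.radians(1.3); f=lambda x,y,z:(513.4+x*np.cos(th)-y*np.sin(th),305+x*np.sin(th)+y*np.cos(th),z)
g=lambda p:(np.array(p)-[375,175])*5
for q in [(74,-12,58),(74,12,58),(74,0,58),(-74,-12,58),(-74,12,58),(82,-12,15),(95,0,s["tcp_pos"][2]-6.5),(95,1.5,s["tcp_pos"][2]-6.5)]: print(q,g(proj(a,f(*q))).round())
E
```

```text
(74, -12, 58) [[326. 377.]]
(74, 12, 58) [[377. 370.]]
(74, 0, 58) [[352. 374.]]
(-74, -12, 58) [[209. 210.]]
(-74, 12, 58) [[256. 204.]]
(82, -12, 15) [[323. 468.]]
(95, 0, np.float64(71.0439865767682)) [[374. 375.]]
(95, 1.5, np.float64(71.0439865767682)) [[377. 374.]]
```

The prediction matches the picture (rod end at (375,365), clip tops at about (325,372) and (378,380)). I'll trim 1.5 mm in y and descend into the mouth.

>>> drive_tool(rows=[0.005,0,0.0015,0,0,0.005,0.006,0,0,0,0.005,0.006,0,0,0,0.005,0.004,0,0,0,0.005,0.002,0,0,0,0.005,0,0,0,0,0.005,0,0,0,0])

```text
time_s: 18.0
tcp_pos: [513.0, 304.9, 59.0]
ee_rot: [-0.008, -0.707, -0.008, 0.707]
wrist_force: [-0.0, -0.9, -0.6]
opening: 0.132
```

```bash
python3 - <<'E'
from bench import env
from h import *
s=env.sense(); go(s,(513.4,305.0,38.5),91.3)
E
```

```text
t 18.0 tcp [513.  304.9  59. ] yaw_y -88.7 down [-0. -0. -1.] shift [ 0.0205 -0.0001 -0.0004] roll 0.000 q6 1.90 F [-0.  -0.9 -0.6] op 0.132
```

>>> drive_tool(rows=[0.005,0.003,0,0,0,0.005,0.003,0,0,0,0.005,0.002,0,0,0,0.005,0.002,0,0,0,0.005,0,0,0,0])

```text
time_s: 18.5
tcp_pos: [513.7, 304.3, 49.3]
ee_rot: [0.008, 0.708, 0.008, -0.707]
wrist_force: [1.4, -3.5, 3.7]
opening: 0.133
```

>>> drive_tool(rows=[0.005,0.002,0,0,0,0.005,0.002,0,0,0,0.005,0.001,0,0,0,0.005,0,0,0,0])

```text
time_s: 18.9
tcp_pos: [512.3, 304.7, 43.1]
ee_rot: [-0.008, -0.706, -0.008, 0.708]
wrist_force: [0.3, -2.3, -3.6]
opening: 0.132
```

>>> drive_tool(rows=[0.005,0.002,0,0,0,0.005,0.001,0,0,0,0.005,0.001,0,0,0,0.005,0,0,0,0])

```text
time_s: 19.3
tcp_pos: [512.7, 305.0, 39.6]
ee_rot: [-0.008, -0.707, -0.008, 0.707]
wrist_force: [0.0, -1.3, -4.2]
opening: 0.13
```

>>> drive_tool(rows=[0.005,0.001,0,0,0,0.005,0.0005,0,0,0,0.005,0,0,0,0])

```text
time_s: 19.6
tcp_pos: [513.0, 305.0, 38.7]
ee_rot: [0.008, 0.707, 0.008, -0.707]
wrist_force: [-0.5, -1.7, -0.0]
opening: 0.135
```

>>> drive_tool(rows=[0.005,0.001,0,0,0,0.005,0,0,0,0,0.005,0,0,0,0])

```text
time_s: 19.9
tcp_pos: [513.1, 305.0, 38.5]
ee_rot: [0.008, 0.707, 0.008, -0.707]
wrist_force: [-2.4, -2.2, 5.3]
opening: 0.137
```

```bash
python3 - <<'E'
from bench import env
from h import *
s=env.sense(); go(s,(513.4,305.0,38.5),91.3)
a=env.camera("scene")
cv2.imwrite("pics/near9.png",cv2.resize(a["image"][195:285,385:485],(800,720),interpolation=cv2.INTER_CUBIC)[:600])
E
```

```text
t 19.9 tcp [513.1 305.   38.5] yaw_y -88.7 down [ 0.001  0.    -1.   ] shift [-0.      0.     -0.0003] roll 0.000 q6 1.90 F [-2.4 -2.2  5.3] op 0.137
```

View pics/near9.png

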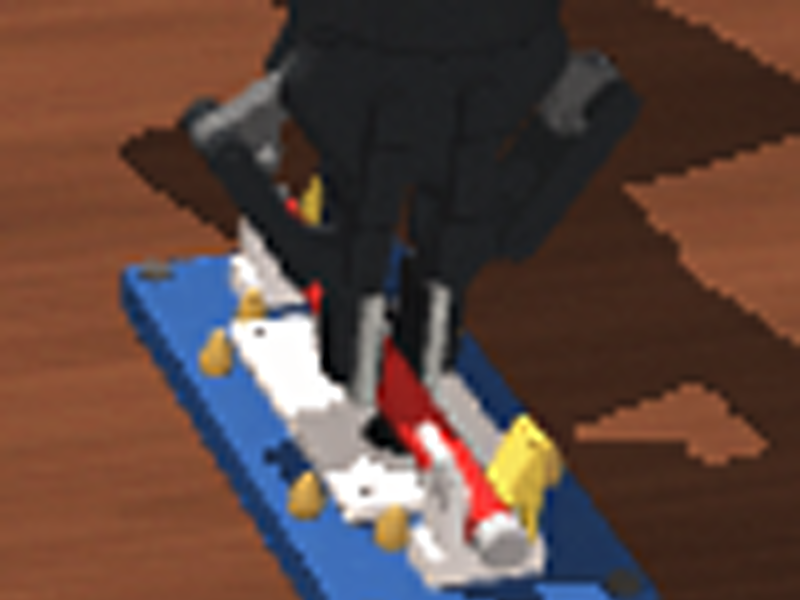

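The rod is bottomed in the clips (near end at (500,540), yellow jaw closed over it) with the floor felt at exactly the expected height. I'll give a slightly firmer press, then release and retreat.

>>> drive_tool(rows=[0.005,0.001,0,0,0,0.005,0.0005,0,0,0,0.005,0,0,0,0])

```text
time_s: 20.25
tcp_pos: [513.2, 305.1, 38.4]
ee_rot: [0.008, 0.708, 0.008, -0.707]
wrist_force: [-6.6, -3.9, 14.9]
opening: 0.13
```

>>> drive_tool(rows=[0.005,-0.001,0,0,0,0.02,0,0,0,0,0.035,0,0,0,0,0.05,0,0,0,0,0.05,0,0,0,0,0.05,-0.005,0,0,0,0.05,-0.015,0,0,0,0.05,-0.03,0,0,0,0.05,-0.04,0,0,0,0.05,-0.02,0,0,0])

```text
time_s: 21.25
tcp_pos: [514.4, 305.5, 150.7]
ee_rot: [0.007, 0.709, 0.009, -0.705]
wrist_force: [0.6, -0.0, 0.2]
opening: 0.584
```

>>> drive_tool(rows=[0.05,0,0.04,0,0,0.05,0,0.045,0,0,0.05,0,0.045,0,0,0.05,0,0.045,0,0,0.05,0,0.045,0,0,0.05,0,0.04,0,0,0.05,0,0,0,0])

```text
time_s: 21.95
tcp_pos: [519.5, 40.4, 147.5]
ee_rot: [0.007, 0.707, 0.006, -0.707]
wrist_force: [0.6, -0.1, 0.9]
opening: 0.586
```

```bash
python3 - <<'E'
from bench import env
from h import *
s=env.sense(); print(s["time_s"],s["tcp_pos"],s["wrist_force"].round(1))
a=env.camera("scene"); b=env.camera("top")
print("scene",rodends(a,(385,195,485,290),32)); print("top",rodends(b,(200,200,260,295),32))
A=cv2.resize(a["image"][200:290,385:485],(500,450),interpolation=cv2.INTER_CUBIC)
B=cv2.resize(b["image"][205:295,200:260],(300,450),interpolation=cv2.INTER_CUBIC)
cv2.imwrite("pics/near10.png",np.hstack([A,B]))
for n,c,bx in(("top",b,(235,140,280,195)),("scene",a,(415,295,465,340))):
    h=cv2.cvtColor(c["image"],cv2.COLOR_BGR2HSV); g=(h[...,0]>50)&(h[...,0]<80)&(h[...,1]>120); print("spare",n,rect(c,roi(g,*bx),6)["c"])
E
```

```text
21.95 [519.47863475  40.39752127 147.45808392] [ 0.6 -0.1  0.9]
scene (array([501.1, 307.7]), np.float64(0.8546682489617439), np.float64(87.31969126192813))
top (array([511.3, 304.4]), np.float64(1.2427640102315536), np.float64(82.08038701081733))
spare top [743.7 237.5]
spare scene [745.4 238.4]
```

View pics/near10.png

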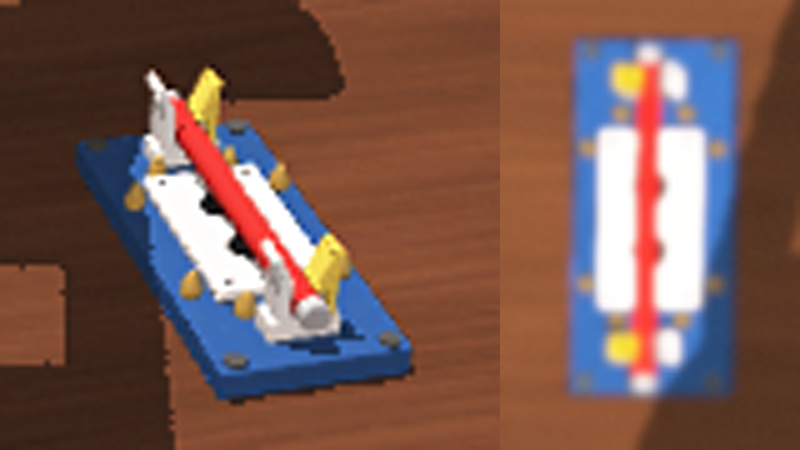

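The top view shows the rod centred end to end (rows 45 to 392, against carrier rows 40 to 395). The scene view shows both yellow jaws upright, as they were before the rod went in. One last numeric check that the rod is level, then hand in.

```bash
python3 - <<'E'
from bench import env
from h import *
a=env.camera("scene"); th=np.radians(1.3); f=lambda x,z:(513.4+x*np.cos(th),305+x*np.sin(th),z)
h=cv2.cvtColor(a["image"],cv2.COLOR_BGR2HSV); m=roi(((h[...,0]<6)|(h[...,0]>174))&(h[...,1]>170)&(h[...,2]>90),385,195,485,290)
for x in(-60,-30,0,30,55):
    o=[]
    for z in(32,38):
        p=proj(a,f(x,z))[0]; o.append(p.round(1).tolist())
    r=int(round(o[0][1])); u=np.nonzero(m[r])[0]; print(x,"z32",o[0],"z38",o[1],"red cols on row",r,u.min(),u.max(),"mid",(u.min()+u.max())/2)
print(env.sense()["wrist_force"].round(1)); print(env.finish_job())
E
```

```text
-60 z32 [422.7, 228.6] z38 [422.9, 226.5] red cols on row 229 421 427 mid 424.0
-30 z32 [427.2, 235.1] z38 [427.4, 232.9] red cols on row 235 426 431 mid 428.5
0 z32 [431.9, 241.8] z38 [432.1, 239.6] red cols on row 242 430 436 mid 433.0
30 z32 [436.7, 248.8] z38 [436.9, 246.6] red cols on row 249 435 441 mid 438.0
55 z32 [440.9, 254.8] z38 [441.1, 252.6] red cols on row 255 444 445 mid 444.5
[-0.2 -0.1 -0.3]
the job is handed in; nothing more can be done
None
```

The job is done and handed in at about 22 s of the 64 s allowed. The panel is in the nest, and the rod is seated in both clips above it.

**What I did**
- **Panel:** I picked up the smaller of the two silver plates and lowered it into the nest until I felt contact at the expected height (about 7 N). I released it only then.
- **Rod:** I gripped the rod at its middle and pushed it past the jaws. It bottomed out at the expected height, and I finished with a press of about 15 N before letting go.

**Last checks**
- **Panel:** after release it lay flat inside all eight pins. It still looked the same in the last picture.
- **Rod:** the top view shows it centred to about 2 mm and aligned with the carrier. Along its length it sits a steady 1.1–1.3 px from the predicted line for a fully home rod, so it is level. One sample point was hidden by the near clip and unusable.
- **Jaws:** both look upright and closed, but I judged this by eye as I had no angle reading.
- **Rest of the scene:** the spare had not moved by measurement. I did not re-measure the meter or the screwdriver, but the arm never went near them. The gripper was clear and touching nothing.

**Disagreement:** the scene camera's own estimate of the rod's middle was about 10 mm off the top camera's (x 501 against 511). The clips and jaws hide part of the rod in that view, so I trusted the top view. The two cameras also differed by 1–2 mm in y throughout.

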